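Third hand for a spice-rack joint

ROBOT

A 6-joint arm with a two-finger parallel gripper is mounted at the origin on a cart in front of the work surface, level with it; the furniture and walls round the work are solid. World frame = base frame: x ahead of the robot, y to its left, z up, the work surface at z = 0. Lengths are in m, angles in rad, forces in N, time in s.
With the tool pointing down it reaches from about 0.35 to 0.775 m from the base axis. Payload 7.3 kg.
Tool frame: the origin (TCP) lies at the very end of the fingers, on their centre line; the grasp point (between the pads) lies 19 mm behind it (bot.tcp_to_grasp is the z of the grasp point in the tool frame, in m); z points along the fingers, y is the line along which they close (so a half turn about z gives the same grasp; the last joint's range is limited). The gripper opens to 92 mm and grips with 3 to 60 N. Pads are 19 mm wide; open, the fingers measure 130 mm over their backs; the gripper's body (75 mm by 190 mm) begins 47 mm behind the grasp point.
Start: joints at [-1.381, 0.342, 1.524, -0, 1.275, -0.146], TCP at [0.173, -0.496, 0.189] pointing down, gripper open.
Joint ranges: [-2.53, 2.53], [-0.77, 2.02], [0.04, 2.7], [-1, 4.14], [0.28, 2.66], [-3.11, 3.11]. Speed limits (rad/s): [2.57, 2.57, 3.14, 3.14, 3.14, 3.14].

INTERFACE

Orientations are given as [roll, pitch, yaw] about the fixed x, y, z axes, in that order (R = Rz(yaw) Ry(pitch) Rx(roll)).
In Python, from plant import bot gives the robot as it stands.
- The arm moves only by the tool drive_effector, called after "Request:" by a JSON object that holds its "op" and its "data". Schema: {"type":"object","properties":{"ticks":{"type":"object","properties":{"finger_gap":{"type":"array","items":{"type":"number"},"minItems":1,"maxItems":20},"tx":{"type":"array","items":{"type":"number"},"minItems":1,"maxItems":20},"ty":{"type":"array","items":{"type":"number"},"minItems":1,"maxItems":20},"tz":{"type":"array","items":{"type":"number"},"minItems":1,"maxItems":20},"drx":{"type":"array","items":{"type":"number"},"minItems":1,"maxItems":20},"dry":{"type":"array","items":{"type":"number"},"minItems":1,"maxItems":20},"drz":{"type":"array","items":{"type":"number"},"minItems":1,"maxItems":20}},"additionalProperties":false,"required":["finger_gap","tx","ty","tz","drx","dry","drz"]},"squeeze":{"type":"number"},"only":{"type":"string"},"quiet":{"type":"boolean"},"lines":{"type":"string"}},"required":["ticks"],"additionalProperties":false}. ticks is an object with one list for each field, all of the same length, 1 to 20, a row being the entries at one place: finger_gap (the opening from 0.0 (shut) to 1.0 (fully open)), tx, ty, tz (the shift in shares of the most that a row can go, 1 being 62.5 mm), drx, dry, drz (a rotation vector in fractions of the full range, 1 being 4 rad); each row shifts and turns the commanded pose from where the row before left it, along the tool's axes as they then stand; what a row does not reach is not made up. A row lasts 1/8 s, in which the tool goes at most 0.0625 m and 0.188 rad, less where a joint would pass 70% of its speed; a pose out of reach is approached as far as the arm can. The fingers move at their own pace and stop on an object; squeeze is the grip in N (left out, the last holds). Time passes only in rows, so rows that do not move let the fingers close. The tool returns the time, the measured TCP pose, the force, the opening and the grip force at its end. only (a regular expression) keeps the lines of the reply that match it, lines (a string "A,B") keeps lines A to B, and quiet returns only ok. A shift or turn number past 1, either way, is cut back to 1. Input that does not fit is refused with a message, and nothing moves.
- bot.observe(): the state, without advancing time (a new reading comes with each control period).
- bot.grab_frame(name): name is "scene" or "top" or "wrist"; returns the picture (400x640x3 uint8, red, green, blue); there is no depth.
- bot.get_calibration(name): a dict with "vfov" (degrees; the focal length in pixels is half the picture's height over the tangent of half this angle, whatever the lens; pixels are square), "cx", "cy" (the principal point, pixels), "distortion" ([k1, k2, p1, p2, k3] as OpenCV has them; the pictures are not rectified), "origin" and "orientation" of the camera in the world; the wrist camera has in their place "T_tool_cam" (4x4, takes a point from camera to tool coordinates, whose origin is the TCP and whose axes are the flange's). Camera axes: x right, y down, z forward; pixel columns grow to the right and rows downward; lengths in m; the calibration is good to about 2 mm. A picture is of the moment at which its call begins: read the wrist's pose just before it. get_calibration takes no time and is no camera call.
- bot.finish_job(): hands the job in; it is judged then, once.
The state is a dict: "clock": time; "joints": joint angles; "joint_velocities": joint speeds; "effort": joint torques, N m; "eef_pos": TCP position; "tool_rot": TCP orientation; "contact_force": force on the tool from outside, world axes, zero at the start; "ft_torque": the same for the moment, N m; "width": opening from 0.0 (shut) to 1.0 (fully open); "grip_force": force on a finger pad.
Only numpy, scipy, OpenCV 4.12 (cv2) and the standard library are available. Lean on these libraries where they do the work, as an engineer would, in place of code of your own. Each camera call takes 0.05 s, during which the arm holds its last target. There are 200 camera calls.

TASK

Be the third hand while I screw this spice rack together: lay the dark rail flat on the jig's bed, between the pencil lines and square to the upright end panel, butt its end against the panel and push the panel back on its springs until its yellow pointers stand in the green band (about 1 cm, 8 to 9 N), never to the end of its travel. Hold that push steadily for at least three seconds and finish still holding it, because I drive the screw then. Leave the pale rail and everything else where it is.

Things in the scene. Friction and masses are not known exactly. Their poses are not given: they have to be found in the camera images.
- dark_rail: Loose straight rail of dark brown wood, the one to use: 100 long (x) x 36 wide (y) x 32 high (z) mm, about 0.12 kg, both ends alike. Origin at the centre of its underside, x along its length, z up. Starts on the worktop, to the left or right of the jig, lying within 0.4 rad of straight ahead (world x).
- pale_rail: Loose rail of pale wood, same shape and frame as the dark one, in the other place; a spare, to be left alone. A microwave 0.25 m high stands beyond the right-hand rail place (x > 0.465, y < -0.11, kettle on top): swing round in front of it.
- jig: Fixed plywood jig board 220 (x) x 140 (y) x 12 mm, origin at its underside's centre; x is the pushing direction, bed to panel, away from the robot (yaw within 0.25 rad). The flat bed, 12 mm above the worktop, spans jig x -110 to +35 mm, where the panel stands. Pencil lines at y +-18.5 mm mark the rail's seat, centre line y = 0. Two grey spring blocks, 62 mm high, stand behind the panel.
- panel_mark (a point): Point on the front face of the upright dark end panel (110 wide, 68 high, 12 thick mm; its top is 81 mm above the worktop), at its black pilot-hole mark: on the jig's centre line y = 0, 16 mm above the bed, where the centre of the rail's end belongs. It moves with the panel; at rest it is at jig x = +35 mm. Its axes are parallel to the jig's.
- panel (a joint): How far the panel has been pushed back along jig +x, in m: 0 at rest, end stop at 0.025. Springs press it back with 800 N/m (0.8 N per mm, no preload). Yellow pointers at both its side edges run over strips on the bed: white 0 to 6.5 mm, green 6.5 to 15 mm, red beyond.
- mug: Green and white mug, 101 mm high, at the right end of the worktop; bystander. Origin at the centre of its underside.
- screwdriver: Screwdriver with an orange handle lying at the far left; bystander. Origin under its middle.
- screw_tray: Small blue open tray with brass screws, 60 x 50 x 20 mm, at the left; bystander. Origin at the centre of its underside.
- salt: Glass shaker with black cap and white filling, 41 mm across, 85 mm high, behind the jig; bystander. Origin at the centre of its underside.
- pepper: Glass shaker with black cap and grey filling, 41 mm across, 85 mm high, behind the jig; bystander. Origin at the centre of its underside.

How it is judged:
On the way:
1. the dark rail lies on the bed, square and centred, and is pushed against the panel steadily in the green band for three seconds (contact force between dark_rail and panel between 5 and 12.5 N and value of joint panel between 0.0065 and 0.015 m and contact force between the fingers and dark_rail above 2 N and y of dark_rail in the frame of jig between -0.006 and 0.006 m and z of dark_rail in the frame of jig between 0.008 and 0.016 m and angle between the x axis of dark_rail and the x axis of jig, either way round below 0.07 rad and linear speed of dark_rail below 0.01 m/s), for 2.8 s.
At the end, for the whole second after the job is handed in: The dark rail lies on the jig's bed (within 4 mm in height), its centre line within 6 mm of the jig's, within 0.07 rad of square to the panel, at rest; it presses on the panel with 5 to 12.5 N and the panel stands 6.5 to 15 mm back (green); the fingers still hold or push the rail (all of step 1); the arm keeps its last pose, push and grip.
It fails at once if the panel is driven to the end of its travel (value of joint panel above 0.0225 m).
It fails at once if the pale rail or another bystander is disturbed (distance of any of pale_rail, mug, screwdriver, screw_tray, salt, pepper from where it was at the start of the episode above 0.025 m).
It also fails if it takes over 48 s, if anything falls off the work surface, if the arm or the gripper's body presses on something with over 40 N, if the wrist force passes 120 N, or if a joint passes its speed limit or range.

## Working session

There is one attempt and no reset: what is moved stays moved. The work goes in short steps, Python scripts to look and compute and a tool call to move; the robot and the scene stay as the last step left them, time stands still between calls to the robot, and variables do not carry over. Pictures are saved under pics/ and viewed, at most 10 in all, crops included, and the job is handed in when it is done.

```bash
ls; mkdir -p pics
```

Run:
```python
from plant import bot
import cv2
for n in ("scene","top"):
    f=bot.grab_frame(n); cv2.imwrite(f"pics/{n}0.png",f[:,:,::-1]); print(n,bot.get_calibration(n))
print(bot.get_calibration("wrist")); print(bot.observe())
print(bot.tcp_to_grasp)
```

```text
pics
plant.py
scene {'vfov': 46.78007515058692, 'cx': 319.3943921925342, 'cy': 198.5648797570841, 'distortion': array([-0.13743537,  0.        ,  0.        ,  0.        ,  0.        ]), 'origin': array([-0.0426102 ,  1.27275184,  0.71900669]), 'orientation': array([-2.02972454e+00,  1.01833745e-03, -2.65718702e+00])}
top {'vfov': 49.262726928967794, 'cx': 323.8461239127429, 'cy': 200.87341050387312, 'distortion': array([-0.08310216,  0.        ,  0.        ,  0.        ,  0.        ]), 'origin': array([0.49930994, 0.06944765, 1.4901342 ]), 'orientation': array([-3.09779553, -0.00894248, -1.5500877 ])}
{'vfov': 65.448152707476, 'cx': 320.81707383645886, 'cy': 200.91907806092078, 'distortion': array([-0.03998687,  0.        ,  0.        ,  0.        ,  0.        ]), 'T_tool_cam': array([[ 1.42812730e-04, -9.57720182e-01, -2.87701289e-01,
         7.84599193e-02],
       [ 9.99999795e-01, -4.29619264e-05,  6.39406954e-04,
        -3.05329659e-04],
       [-6.24733146e-04, -2.87701322e-01,  9.57719980e-01,
        -1.96184410e-01],
       [ 0.00000000e+00,  0.00000000e+00,  0.00000000e+00,
         1.00000000e+00]])}
{'clock': 0.1, 'joints': array([-1.38101576e+00,  3.42624101e-01,  1.52492804e+00, -4.87164380e-07,
        1.27541717e+00, -1.45975652e-01]), 'joint_velocities': array([-0.00028977, -0.00080802, -0.00322606, -0.00102281,  0.00015414,
       -0.00167062]), 'effort': array([ 1.63403183e-03, -4.32004952e+01, -2.44694245e+01,  7.19166943e-02,
        5.26420923e-02, -5.08336950e-05]), 'eef_pos': array([ 0.17293078, -0.49525232,  0.18792724]), 'tool_rot': array([-3.14023057e+00, -1.99784687e-04,  3.35756226e-01]), 'contact_force': array([-0.91043496,  0.97107986,  0.64928487]), 'ft_torque': array([-0.04172583,  0.06462005,  0.01514673]), 'grip_force': 0.0, 'width': 0.9976720511954208}
-0.0188
```

Run:
```python
import cv2
f=cv2.imread("pics/top0.png"); cv2.imwrite("pics/top0c.png",cv2.resize(f[60:310,190:520],None,fx=2.4,fy=2.4,interpolation=cv2.INTER_CUBIC))
```

```text
(no output)
```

View pics/top0.png

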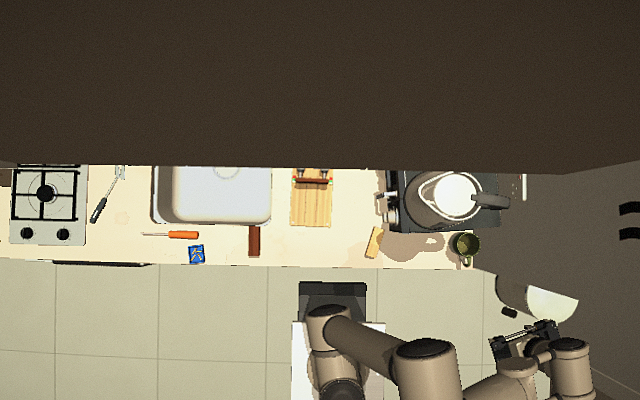

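View pics/scene0.png

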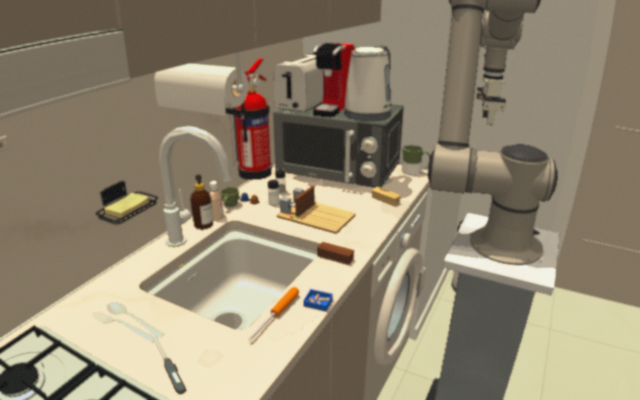

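The top view shows the dark rail left of the jig at about (254,241), the jig at about (312,198) and the pale rail at about (374,242). The scene view agrees.

View pics/top0c.png

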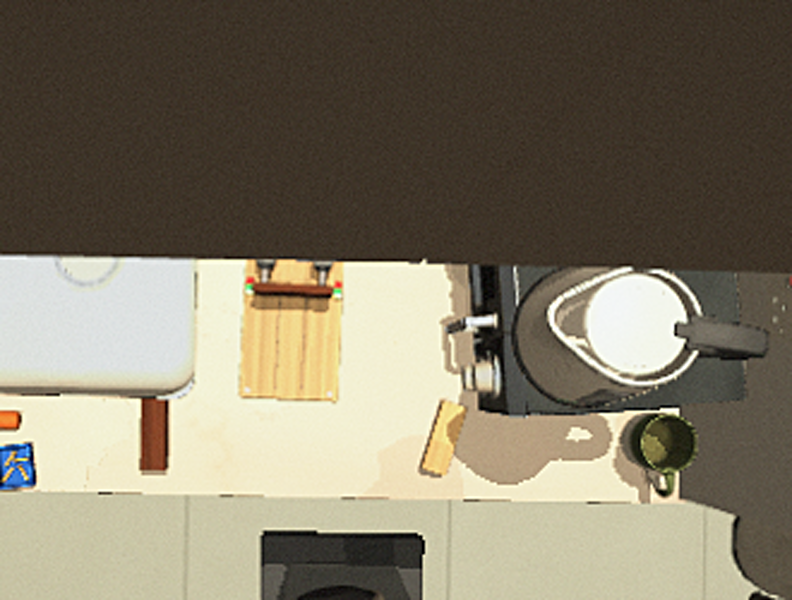

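Create h.py:
```python
import numpy as np, cv2
from scipy.spatial.transform import Rotation as R
from plant import bot
def cam(n,st=None):
    c=bot.get_calibration(n); f=200/np.tan(np.radians(c['vfov']/2))
    K=np.array([[f,0,c['cx']],[0,f,c['cy']],[0,0,1]])
    if n=="wrist":
        T=np.eye(4); T[:3,:3]=R.from_euler('xyz',st['tool_rot']).as_matrix(); T[:3,3]=st['eef_pos']
        M=T@c['T_tool_cam']; return K,c['distortion'],M[:3,:3],M[:3,3]
    return K,c['distortion'],R.from_euler('xyz',c['orientation']).as_matrix(),c['origin']
def back(C,px,z):
    K,d,Rm,o=C
    n=cv2.undistortPoints(np.array(px,float).reshape(-1,1,2),K,d)[:,0]
    r=np.c_[n,np.ones(len(n))]@Rm.T
    return o+r*((z-o[2])/r[:,2])[:,None]
def tool(v,st=None):  # world vector -> tool axes
    st=st or bot.observe(); return R.from_euler('xyz',st['tool_rot']).as_matrix().T@np.array(v)
```

Run:
```python
from h import *
C=cam("top"); np.set_printoptions(precision=4,suppress=True)
print(back(C,[[254,227],[254.5,256]],.032)); print(back(C,[[290,226],[331,226],[292,168]],.012)); print(back(C,[[374,242]],.032))
```

```text
[[0.4712 0.2892 0.032 ]
 [0.3746 0.2851 0.032 ]]
[[0.4769 0.1703 0.012 ]
 [0.4797 0.0316 0.012 ]
 [0.6741 0.1683 0.012 ]]
[[ 0.4295 -0.1127  0.032 ]]
```

Dark rail is on the left at roughly (0.42, 0.287), lying near world x. The jig's yaw is close to 0. I'll swing in front of the microwave first.

The manual's scale: shifts go in shares of 62.5 mm and turns go in shares of 4 rad. Converting my numbers, -0.0328 m is -0.5248, 0.0315 m is 0.504, -0.187 rad / 4 = -0.0468.

Request:
{"op": "drive_effector", "data": {"ticks": {"finger_gap":[1,1,1,1,1,1,1,1,1,1,1,1,1,1,1,1,1,1,1,1],"tx":[0.504,0.504,0.504,0.504,0.504,0.504,0.504,0.504,0.504,0.504,0.504,0.504,0,0,0,0,0,0,0,0],"ty":[-0.5248,-0.5248,-0.5248,-0.5248,-0.5248,-0.5248,-0.5248,-0.5248,-0.5248,-0.5248,-0.5248,-0.5248,0,0,0,0,0,0,0,0],"tz":[0,0,0,0,0,0,0,0,0,0,0,0,0,0,0,0,0,0,0,0],"drx":[0,0,0,0,0,0,0,0,0,0,0,0,0,0,0,0,0,0,0,0],"dry":[0,0,0,0,0,0,0,0,0,0,0,0,0,0,0,0,0,0,0,0],"drz":[0,0,0,0,0,0,0,0,0,0,0,0,-0.0468,-0.0468,-0.0468,-0.0468,-0.0468,-0.0468,-0.0468,-0.0468]}}}

```text
clock: 2.6
eef_pos: [0.3999, 0.0005, 0.1882]
tool_rot: [-3.141, -0.0, 1.838]
contact_force: [-0.5, -0.2, 0.1]
width: 0.997
grip_force: 0.0
```

Request:
{"op": "drive_effector", "data": {"ticks": {"finger_gap":[1,1,1,1,1,1,1],"tx":[0,0,0,0,0,0,0],"ty":[0,0,0,0,0,0,0],"tz":[0,0,0,0,0,0,0],"drx":[0,0,0,0,0,0,0],"dry":[0,0,0,0,0,0,0],"drz":[-0.0468,-0.0468,-0.0468,-0.0468,-0.0468,-0.0468,-0.0468]}}}

```text
clock: 3.48
eef_pos: [0.3999, 0.0005, 0.1882]
tool_rot: [3.141, -0.001, -3.136]
contact_force: [0.3, -0.2, -0.5]
width: 1.001
grip_force: 0.0
```

In the tool's units: -0.035 m is -0.56, 0.033 m is 0.528.

Request:
{"op": "drive_effector", "data": {"ticks": {"finger_gap":[1,1,1,1,1,1],"tx":[-0.56,-0.56,-0.56,0,0,0],"ty":[0.528,0.528,0.528,0,0,0],"tz":[0,0,0,0,0,0],"drx":[0,0,0,0,0,0],"dry":[0,0,0,0,0,0],"drz":[0,0,0,0,0,0]}}}

```text
clock: 4.22
eef_pos: [0.5046, 0.0987, 0.1886]
tool_rot: [-3.141, -0.0, 3.14]
contact_force: [0.1, 0.2, 0.5]
width: 0.998
grip_force: 0.0
```

Run:
```python
from h import *
st=bot.observe(); f=bot.grab_frame("wrist"); cv2.imwrite("pics/w1.png",f[:,:,::-1])
import json; json.dump({k:list(st[k]) for k in("eef_pos","tool_rot")},open("w1.json","w")); print(st["eef_pos"],st["tool_rot"])
```

```text
[0.50456828 0.09870143 0.18855201] [-3.14132327e+00 -4.39969862e-04  3.13994646e+00]
```

View pics/w1.png

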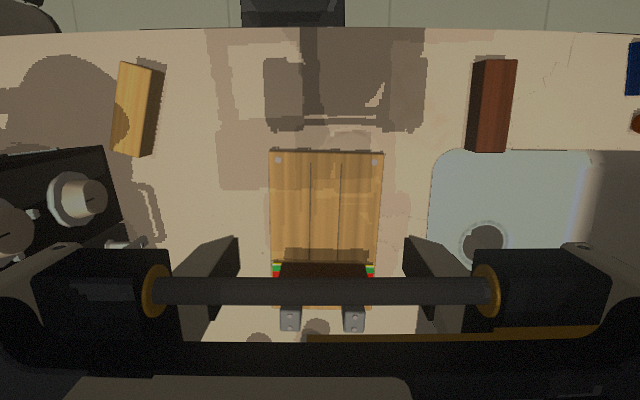

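The wrist view (image up = towards the robot, right = +y) shows the jig at about (268–383, 150–262), with pencil lines near columns 310 and 341. The dark rail is at about (470–517, 58–152). I'll enlarge both.

Run:
```python
import cv2, numpy as np
f=cv2.imread("pics/w1.png"); a=cv2.resize(f[145:285,260:392],None,fx=4,fy=4,interpolation=cv2.INTER_CUBIC); b=cv2.resize(f[50:160,458:526],None,fx=4,fy=4,interpolation=cv2.INTER_CUBIC)
o=np.zeros((560,800,3),np.uint8); o[:,:528]=a; o[:440,528:]=b; cv2.imwrite("pics/w1c.png",cv2.convertScaleAbs(o,alpha=1.6))
```

```text
(no output)
```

View pics/w1c.png

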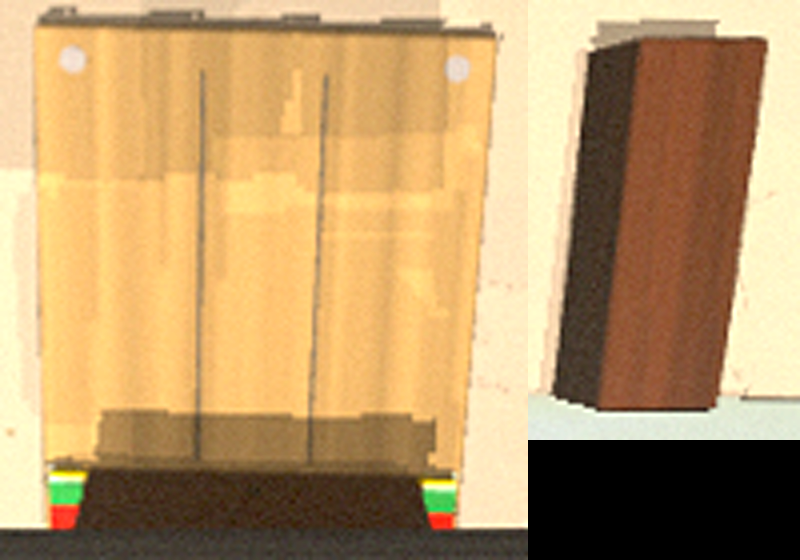

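Run:
```python
from h import *; import json
np.set_printoptions(precision=4,suppress=True)
C=cam("wrist",json.load(open("w1.json")))
l=back(C,[[310.5,162.5],[309.25,260],[341.5,163.75],[337.25,260.75],[269,151.5],[383.5,153.5]],.012)
r=back(C,[[486,59.5],[517.75,59.5],[505,152.5],[476,152.25]],.032)
a=lambda v:np.arctan2(v[1],v[0])
print(l,r); print("jig yaw",a(l[1]-l[0]),a(l[3]-l[2]),a(l[4]-l[5])-np.pi/2, (l[0]+l[2])/2,(l[1]+l[3])/2)
print("rail yaw",a(r[2]-r[1]),a(r[3]-r[0]),r.mean(0),np.linalg.norm(r[0]-r[1]),np.linalg.norm(r[1]-r[2]))
C=cam("top");print(back(C,[[190+240/2.4,60+399/2.4],[190+338/2.4,60+403/2.4]],.012),back(C,[[190+143/2.4,60+399/2.4],[190+168/2.4,60+400/2.4],[190+141/2.4,60+470/2.4],[190+166/2.4,60+470/2.4]],.032).mean(0))
```

```text
[[0.4906 0.0865 0.012 ]
 [0.6208 0.0834 0.012 ]
 [0.4922 0.1239 0.012 ]
 [0.622  0.1206 0.012 ]
 [0.4772 0.037  0.012 ]
 [0.4798 0.1741 0.012 ]] [[0.3768 0.2742 0.032 ]
 [0.3761 0.3088 0.032 ]
 [0.4753 0.3102 0.032 ]
 [0.4752 0.2762 0.032 ]]
jig yaw -0.023824758924515282 -0.025773586581694905 -3.160178350442852 [0.4914 0.1052 0.012 ] [0.6214 0.102  0.012 ]
rail yaw 0.013415720281824162 0.019662797646012562 [0.4259 0.2923 0.032 ] 0.03462012628303545 0.09923369773484536
[[0.476  0.1703 0.012 ]
 [0.4733 0.032  0.012 ]] [0.4241 0.2868 0.032 ]
```

In the tool's units: 0.04 m is 0.64, 0.0386 m is 0.6176, -0.018 rad / 4 = -0.0045.

Request:
{"op": "drive_effector", "data": {"ticks": {"finger_gap":[1,1,1,1,1,1,1,1,1,1],"tx":[0.2928,0.2928,0.2928,0.2928,0.2928,0,0,0,0,0],"ty":[0.6176,0.6176,0.6176,0.6176,0.6176,0,0,0,0,0],"tz":[0,0,0,0,0,0.64,0.64,0.64,0,0],"drx":[0,0,0,0,0,0,0,0,0,0],"dry":[0,0,0,0,0,0,0,0,0,0],"drz":[0,0,0,0,-0.0045,0,0,0,0,0]}}}

```text
clock: 5.52
eef_pos: [0.4149, 0.2926, 0.07]
tool_rot: [3.141, 0.002, -3.125]
contact_force: [0.5, -0.7, -0.0]
width: 1.001
grip_force: 0.0
```

Run:
```python
from h import *
st=bot.observe(); f=bot.grab_frame("wrist"); cv2.imwrite("pics/w2.png",f[:,:,::-1]); print(st["eef_pos"],st["tool_rot"])
```

```text
[0.41491653 0.29255398 0.07004474] [ 3.14075866e+00  1.99492304e-03 -3.12502022e+00]
```

View pics/w2.png

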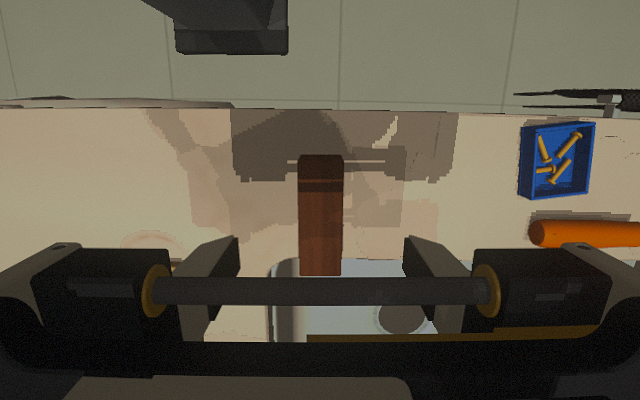

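The rail (columns 298–342) is centred between the fingertips (239 and 403). Descend and grip.

In the tool's units: 0.03 m is 0.48, 0.024 m is 0.384.

Request:
{"op": "drive_effector", "data": {"ticks": {"finger_gap":[1,1,1,1,0,0,0,0,0,0,0],"tx":[0,0,0,0,0,0,0,0,0,0,0],"ty":[0,0,0,0,0,0,0,0,0,0,0],"tz":[0.48,0.384,0.16,0,0,0,0,0,0,0,0],"drx":[0,0,0,0,0,0,0,0,0,0,0],"dry":[0,0,0,0,0,0,0,0,0,0,0],"drz":[0,0,0,0,0,0,0,0,0,0,0]}, "squeeze": 45}}

```text
clock: 6.95
eef_pos: [0.4139, 0.2924, 0.0044]
tool_rot: [-3.141, -0.0, -3.124]
contact_force: [-0.6, -0.3, -0.1]
width: 0.287
grip_force: 0.0
```

Run:
```python
from h import *
print(back(cam("wrist",dict(eef_pos=[0.41491653,0.29255398,0.07004474],tool_rot=[3.14075866,0.00199492304,-3.12502022])),[[299,154.5],[343,154.5],[340,276],[300,276]],.032))
```

```text
[[0.37184596 0.27580696 0.032     ]
 [0.37129246 0.30891142 0.032     ]
 [0.47436994 0.31023535 0.032     ]
 [0.47493911 0.2762656  0.032     ]]
```

Request:
{"op": "drive_effector", "data": {"ticks": {"finger_gap":[0,0],"tx":[0,0],"ty":[0,0],"tz":[0,0],"drx":[0,0],"dry":[0,0],"drz":[0,0]}}}

```text
clock: 7.2
eef_pos: [0.414, 0.2924, 0.0045]
tool_rot: [-3.141, -0.0, -3.124]
contact_force: [0.6, 0.4, -0.3]
width: 0.073
grip_force: 0.0
```

Run:
```python
from h import *
f=bot.grab_frame("wrist"); cv2.imwrite("pics/w3.png",f[:,:,::-1])
```

```text
(no output)
```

View pics/w3.png

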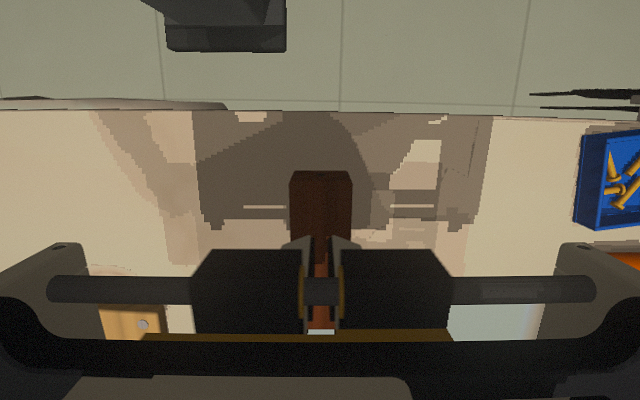

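The fingers have closed (opening 0.07) over the rail with no grip force, and in the picture they cover its top at rows 240–330. So the real fingertips sit higher than the reported TCP. A scene view, with the reported TCP drawn in, will show by how much.

Run:
```python
from h import *
st=bot.observe(); f=bot.grab_frame("scene")[:,:,::-1].copy(); K,d,Rm,o=cam("scene")
p=np.array(st['eef_pos'])
pts=np.array([p+[0,0,h] for h in (0,.019,.04,.066)]); q,_=cv2.projectPoints(pts,cv2.Rodrigues(Rm.T)[0],-Rm.T@o,K,d); q=q[:,0]; print(q)
u,v=q[0].astype(int); c=f[v-70:v+40,u-70:u+70]; c=cv2.resize(c,None,fx=5,fy=5,interpolation=cv2.INTER_CUBIC)
for a in q: cv2.circle(c,tuple(((a-[u-70,v-70])*5).astype(int)),3,(0,255,0),-1)
cv2.imwrite("pics/s4.png",c); print(u-70,v-70,st["width"],st["eef_pos"])
```

```text
[[338.48775327 256.74854634]
 [338.61454538 250.9980728 ]
 [338.75576742 244.54542183]
 [338.9321642  236.4135271 ]]
268 186 0.03243402902272094 [0.41396153 0.29246934 0.00447587]
```

View pics/s4.png

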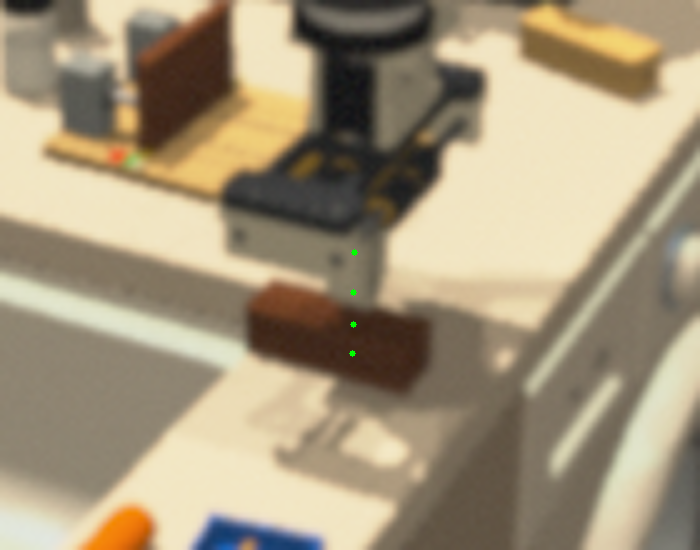

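The fingertips sit about 32 mm above the reported TCP: crop row 305, between the dots at +19 and +40 mm. So they end just above the rail's top. I'll open, go about 27 mm lower while watching for contact, and grip again.

In the tool's units: 0.006 m is 0.096.

Request:
{"op": "drive_effector", "data": {"ticks": {"finger_gap":[0.8,0.8,0.8,0.8,0.8,0.8,0.8,0.8,0.8],"tx":[0,0,0,0,0,0,0,0,0],"ty":[0,0,0,0,0,0,0,0,0],"tz":[0,0,0,0,0,0,0.096,0.096,0],"drx":[0,0,0,0,0,0,0,0,0],"dry":[0,0,0,0,0,0,0,0,0],"drz":[0,0,0,0,0,0,0,0,0]}}}

```text
clock: 8.43
eef_pos: [0.4135, 0.2922, -0.0082]
tool_rot: [-3.141, -0.001, -3.124]
contact_force: [-0.2, -1.0, 0.3]
width: 0.8
grip_force: 0.0
```

Request:
{"op": "drive_effector", "data": {"ticks": {"finger_gap":[0.8,0.8,0.8,0.8],"tx":[0,0,0,0],"ty":[0,0,0,0],"tz":[0.096,0.08,0.064,0],"drx":[0,0,0,0],"dry":[0,0,0,0],"drz":[0,0,0,0]}}}

```text
clock: 8.93
eef_pos: [0.4137, 0.2923, -0.0229]
tool_rot: [-3.141, -0.001, -3.124]
contact_force: [0.4, -0.6, 0.6]
width: 0.8
grip_force: 0.0
```

Request:
{"op": "drive_effector", "data": {"ticks": {"finger_gap":[0,0,0,0,0,0,0],"tx":[0,0,0,0,0,0,0],"ty":[0,0,0,0,0,0,0],"tz":[0,0,0,0,0,0,0],"drx":[0,0,0,0,0,0,0],"dry":[0,0,0,0,0,0,0],"drz":[0,0,0,0,0,0,0]}, "squeeze": 45}}

```text
clock: 9.8
eef_pos: [0.414, 0.2925, -0.0225]
tool_rot: [-3.142, 0.0, -3.124]
contact_force: [0.2, -0.9, 1.8]
width: 0.389
grip_force: 45.0
```

In the tool's units: -0.0382 m is -0.6112, -0.0268 m is -0.4288, 0.04 rad / 4 = 0.01.

Request:
{"op": "drive_effector", "data": {"ticks": {"finger_gap":[0,0,0,0,0,0,0,0,0,0,0,0,0,0],"tx":[0,0,0,-0.4288,-0.4288,-0.4288,-0.4288,-0.4288,0,0,0,0,0,0],"ty":[0,0,0,-0.6112,-0.6112,-0.6112,-0.6112,-0.6112,0,0,0,0,0,0],"tz":[-0.48,-0.56,-0.56,0,0,0,0,0,0,0.4,0.4,0.32,0,0],"drx":[0,0,0,0,0,0,0,0,0,0,0,0,0,0],"dry":[0,0,0,0,0,0,0,0,0,0,0,0,0,0],"drz":[0,0,0,0,0,0,0,0,0.01,0,0,0,0,0]}}}

```text
clock: 11.55
eef_pos: [0.5516, 0.1038, 0.0081]
tool_rot: [3.142, 0.001, 3.119]
contact_force: [-0.0, -0.5, -0.5]
width: 0.387
grip_force: 45.0
```

Run:
```python
from h import *
st=bot.observe(); f=bot.grab_frame("wrist"); print(st["eef_pos"],st["tool_rot"],st["contact_force"])
f=f[:,:,::-1]; cv2.imwrite("pics/w5full.png",f)
c=cv2.resize(f[80:345,180:460],None,fx=2.2,fy=2.2,interpolation=cv2.INTER_CUBIC); cv2.imwrite("pics/w5.png",cv2.convertScaleAbs(c,alpha=1.6))
```

```text
[0.5516482  0.10384403 0.00810427] [3.14159005e+00 8.12121739e-04 3.11880864e+00] [-0.01279722 -0.53808748 -0.50223185]
```

View pics/w5.png

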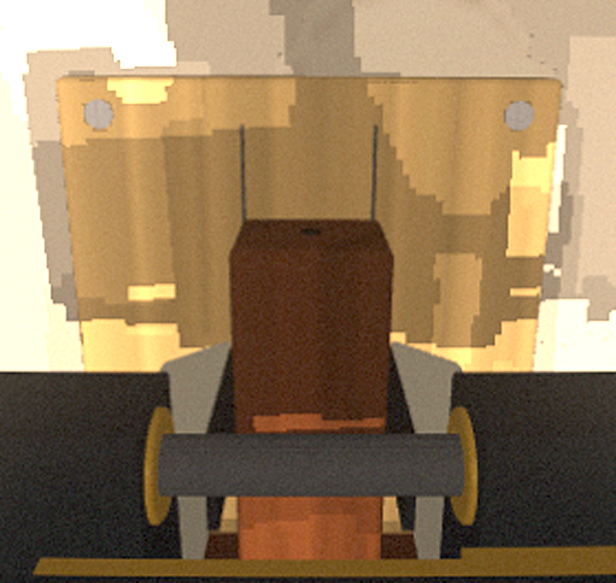

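The rail sits centred between the pencil lines: lines at crop columns 242 and 376 (mid 309), rail mid about 311, which is under 1 mm off, and parallel. Now lower it onto the bed.

Request:
{"op": "drive_effector", "data": {"ticks": {"finger_gap":[0,0,0,0,0,0],"tx":[0,0,0,0,0,0],"ty":[0,0,0,0,0,0],"tz":[0.128,0.096,0.048,0.016,0,0],"drx":[0,0,0,0,0,0],"dry":[0,0,0,0,0,0],"drz":[0,0,0,0,0,0]}}}

```text
clock: 12.35
eef_pos: [0.5514, 0.1038, -0.0105]
tool_rot: [-3.142, 0.0, 3.119]
contact_force: [0.2, 0.2, -0.7]
width: 0.389
grip_force: 45.0
```

Run:
```python
from h import *
C=cam("wrist",dict(eef_pos=[0.5516482,0.10384403,0.00810427],tool_rot=[3.14159,0.000812,3.118808]))
print(back(C,[[180+311/2.2,80+221/2.2]],.0306),back(C,[[180+311/2.2,80+255/2.2]],.0626),back(C,[[180+309.3/2.2,80+76/2.2]],.012))
```

```text
[[0.51437854 0.1054319  0.0306    ]] [[0.51450592 0.10540121 0.0626    ]] [[0.47833234 0.1057857  0.012     ]]
```

In the tool's units: 0.0007 m is 0.0112.

Request:
{"op": "drive_effector", "data": {"ticks": {"finger_gap":[0,0,0],"tx":[0,0,0],"ty":[0,0,0],"tz":[0.0112,0,0],"drx":[0,0,0],"dry":[0,0,0],"drz":[0,0,0]}}}

```text
clock: 12.72
eef_pos: [0.5514, 0.1038, -0.0105]
tool_rot: [-3.142, 0.001, 3.119]
contact_force: [-1.9, 0.1, 5.5]
width: 0.388
grip_force: 45.0
```

Request:
{"op": "drive_effector", "data": {"ticks": {"finger_gap":[0,0,0,0,0],"tx":[-0.048,-0.048,-0.032,0,0],"ty":[0,0,0,0,0],"tz":[0,0,0,0,0],"drx":[0,0,0,0,0],"dry":[0,0,0,0,0],"drz":[0,0,0,0,0]}}}

```text
clock: 13.35
eef_pos: [0.5583, 0.1037, -0.0105]
tool_rot: [-3.141, -0.001, 3.119]
contact_force: [-5.2, 0.7, 8.1]
width: 0.389
grip_force: 45.0
```

In the tool's units: -0.0006 m is -0.0096.

Request:
{"op": "drive_effector", "data": {"ticks": {"finger_gap":[0,0,0],"tx":[0,0,0],"ty":[0,0,0],"tz":[-0.0096,0,0],"drx":[0,0,0],"dry":[0,0,0],"drz":[0,0,0]}}}

```text
clock: 13.72
eef_pos: [0.5594, 0.1036, -0.0105]
tool_rot: [-3.142, 0.0, 3.119]
contact_force: [-0.5, 0.1, 2.5]
width: 0.388
grip_force: 45.0
```

Request:
{"op": "drive_effector", "data": {"ticks": {"finger_gap":[0,0,0,0],"tx":[-0.032,-0.032,0,0],"ty":[0,0,0,0],"tz":[0,0,0,0],"drx":[0,0,0,0],"dry":[0,0,0,0],"drz":[0,0,0,0]}}}

```text
clock: 14.22
eef_pos: [0.5625, 0.1035, -0.0105]
tool_rot: [-3.141, -0.001, 3.119]
contact_force: [-3.9, 0.0, 4.8]
width: 0.386
grip_force: 45.0
```

Request:
{"op": "drive_effector", "data": {"ticks": {"finger_gap":[0,0,0,0],"tx":[-0.032,-0.032,0,0],"ty":[0,0,0,0],"tz":[0,0,0,0],"drx":[0,0,0,0],"dry":[0,0,0,0],"drz":[0,0,0,0]}}}

```text
clock: 14.72
eef_pos: [0.5651, 0.1035, -0.0105]
tool_rot: [-3.141, -0.004, 3.119]
contact_force: [-8.2, 0.0, 9.6]
width: 0.386
grip_force: 45.0
```

Contact at about x = 0.5605, so the panel is roughly 4–5 mm in. I'll relieve the downward load a little and keep going.

In the tool's units: -0.002 m is -0.032, -0.0015 m is -0.024.

Request:
{"op": "drive_effector", "data": {"ticks": {"finger_gap":[0,0,0,0,0],"tx":[0,-0.032,-0.024,0,0],"ty":[0,0,0,0,0],"tz":[-0.0128,0,-0.0048,0,0],"drx":[0,0,0,0,0],"dry":[0,0,0,0,0],"drz":[0,0,0,0,0]}}}

```text
clock: 15.35
eef_pos: [0.5692, 0.1033, -0.0104]
tool_rot: [-3.141, -0.004, 3.119]
contact_force: [-6.3, -0.0, 0.4]
width: 0.386
grip_force: 45.0
```

Request:
{"op": "drive_effector", "data": {"ticks": {"finger_gap":[0,0,0],"tx":[-0.024,0,0],"ty":[0,0,0],"tz":[-0.0048,0,0],"drx":[0,0,0],"dry":[0,0,0],"drz":[0,0,0]}}}

```text
clock: 15.72
eef_pos: [0.5702, 0.1033, -0.0103]
tool_rot: [-3.141, -0.005, 3.119]
contact_force: [-6.7, -0.5, -0.3]
width: 0.391
grip_force: 45.0
```

Run:
```python
from h import *
f=bot.grab_frame("scene")[:,:,::-1]; cv2.imwrite("pics/s6f.png",f)
c=lambda g:cv2.resize(g[180:235,275:355],None,fx=7,fy=5,interpolation=cv2.INTER_CUBIC)
cv2.imwrite("pics/s6.png",cv2.vconcat([c(cv2.imread("pics/scene0.png")),c(f)]))
```

```text
(no output)
```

View pics/s6.png

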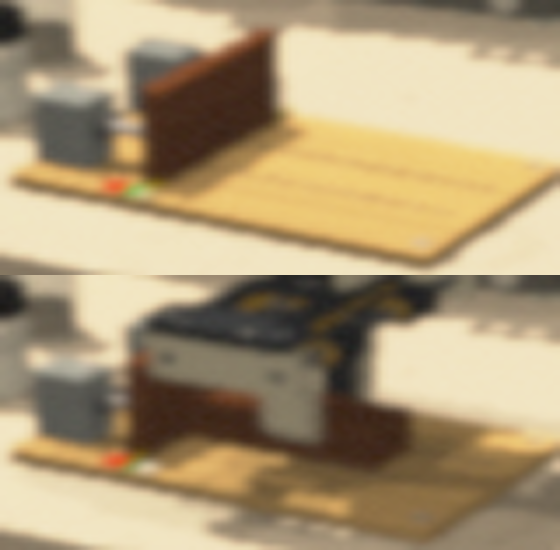

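The panel has moved back and the white strip now shows in front of the pointer. Force is 6.7 N, so about 8.4 mm. A little more, then hold.

In the tool's units: -0.002 m is -0.032, -0.0002 m is -0.0032.

Request:
{"op": "drive_effector", "data": {"ticks": {"finger_gap":[0,0,0,0],"tx":[-0.032,0,0,0],"ty":[0,0,0,0],"tz":[-0.0032,0,0,0],"drx":[0,0,0,0],"dry":[0,0,0,0],"drz":[0,0,0,0]}}}

```text
clock: 16.27
eef_pos: [0.5716, 0.1033, -0.0102]
tool_rot: [-3.141, -0.006, 3.119]
contact_force: [-7.8, 0.5, -0.6]
width: 0.387
grip_force: 45.0
```

Request:
{"op": "drive_effector", "data": {"ticks": {"finger_gap":[0,0,0,0,0,0,0,0,0,0],"tx":[0,0,0,0,0,0,0,0,0,0],"ty":[0,0,0,0,0,0,0,0,0,0],"tz":[0,0,0,0,0,0,0,0,0,0],"drx":[0,0,0,0,0,0,0,0,0,0],"dry":[0,0,0,0,0,0,0,0,0,0],"drz":[0,0,0,0,0,0,0,0,0,0]}}}

```text
clock: 17.52
eef_pos: [0.5716, 0.1033, -0.0102]
tool_rot: [-3.141, -0.006, 3.119]
contact_force: [-7.4, 0.2, 0.7]
width: 0.386
grip_force: 45.0
```

Request:
{"op": "drive_effector", "data": {"ticks": {"finger_gap":[0,0,0,0,0,0,0,0,0,0,0,0,0,0,0,0,0,0,0,0],"tx":[0,0,0,0,0,0,0,0,0,0,0,0,0,0,0,0,0,0,0,0],"ty":[0,0,0,0,0,0,0,0,0,0,0,0,0,0,0,0,0,0,0,0],"tz":[0,0,0,0,0,0,0,0,0,0,0,0,0,0,0,0,0,0,0,0],"drx":[0,0,0,0,0,0,0,0,0,0,0,0,0,0,0,0,0,0,0,0],"dry":[0,0,0,0,0,0,0,0,0,0,0,0,0,0,0,0,0,0,0,0],"drz":[0,0,0,0,0,0,0,0,0,0,0,0,0,0,0,0,0,0,0,0]}}}

```text
clock: 20.02
eef_pos: [0.5716, 0.1033, -0.0103]
tool_rot: [-3.141, -0.006, 3.119]
contact_force: [-7.9, 0.2, 0.3]
width: 0.389
grip_force: 45.0
```

```bash
python3 -c "
from plant import bot
print(bot.finish_job())"
```

```text
the job is handed in; nothing more can be done
None
```

The dark rail lies on the bed, within about 1 mm of centre and square when last checked just above the bed; I held it against the panel at about 7.4–7.9 N (roughly 9–10 mm back by force, in the green) for over 3.5 s and handed in at 20 s still holding, with no verdict returned and the final pointer position not checked by camera.

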